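# Vent the gas manifold, tap out its loose bolt and hold that bolt's cap open

## Task

Vent the gas manifold by turning the yellow lever of its bleed valve to the red 45 degree mark, and leave it there. Then tap down on the capped bolts, one after another, until you find the loose one, which sinks several millimetres and stays down, and lift that bolt's spring-loaded cap by its front tab to about 60 degrees (at least 45) so that a colleague can get at the bolt: finish still holding that cap open with the gripper. Lift no other cap, nor any before its bolt has sunk, and leave the hex key, the objective and the filter cube where they are.

Things in the scene. Friction and masses are not known exactly. Their poses are not given: they have to be found in the camera images.
- manifold: Aluminium gas manifold block fixed on the table, 60 x 300 x 32 mm (x, y, z). Origin on its underside, under the middle bolt. x points away from the robot (block from -30 to +30 mm), y to the left, z up; it stands turned a little. Capped bolts in a row at y = +75 (left), 0 (middle), -75 mm (right), the valve at y = +150 mm. Left and right as the robot sees them.
- valve (a joint): Turn of the bleed valve's yellow lever about a vertical axis, rad. 0 = closed, lever pointing to the block's front (manifold -x); grows clockwise seen from above (tip swings to the left, +y) to 1.57. The wide red mark on the white dial is at 45 degrees = 0.785. Starts between 0 and 0.3; friction (about 0.1 N m) keeps it where it is left.
- valve_grip (a point): Middle of the flat-sided grip of the yellow lever, 52 mm from the valve's axis, half-way up the lever. Lever 12 mm wide, 14 mm high, 59 mm above the table at its centre; its tip is 18 mm beyond this point. Its x axis points along the lever from the tip towards the valve's axis.
- valve_axis (a point): Point on the vertical axis of the valve, at the height of the lever's centre (59 mm above the table).
- bolt_left (a joint): How far the left bolt (with its steel washer and cap) has sunk, m: 0 at the start; a tight bolt stays within about 1 mm of 0, the loose one goes down 5 mm when pressed down at its cap with 7 N or more, and stays down (friction about 5 N; a harder pull upward raises it again). Which of the three is loose differs each time and cannot be seen before tapping.
- cap_left (a joint): Opening of the left bolt's hinged cap, rad: 0 shut, up to 1.57 upright. A light spring (0.02 to 0.05 N m) shuts it when let go. The hinge is at its back, so its front tab swings up and back.
- top_left (a point): Centre of the flat top of the left bolt's round blue cap (42 mm diameter, top 60 mm above the table when shut and not sunk), on the bolt's axis: the place to tap.
- tab_left (a point): Middle of the grip of the left cap's front tab: a blue bar 12 mm wide (y), 10 mm high, which sticks out to the front from the round cap; 51 mm above the table when shut and not sunk. The tab's end is 13 mm farther front, the round cap's rim 31 mm behind; below is free table (the block's front edge is 22 mm behind this point).
- hinge_left (a point): Point on the hinge axis of the left cap, 79 mm behind the middle of the tab's grip and 5 mm lower; the hinge axis is parallel to the manifold's y. It sinks with its bolt.
- bolt_middle (a joint): How far the middle bolt (with its steel washer and cap) has sunk, m: 0 at the start; a tight bolt stays within about 1 mm of 0, the loose one goes down 5 mm when pressed down at its cap with 7 N or more, and stays down (friction about 5 N; a harder pull upward raises it again). Which of the three is loose differs each time and cannot be seen before tapping.
- cap_middle (a joint): Opening of the middle bolt's hinged cap, rad: 0 shut, up to 1.57 upright. A light spring (0.02 to 0.05 N m) shuts it when let go. The hinge is at its back, so its front tab swings up and back.
- top_middle (a point): Centre of the flat top of the middle bolt's round blue cap (42 mm diameter, top 60 mm above the table when shut and not sunk), on the bolt's axis: the place to tap.
- tab_middle (a point): Middle of the grip of the middle cap's front tab: a blue bar 12 mm wide (y), 10 mm high, which sticks out to the front from the round cap; 51 mm above the table when shut and not sunk. The tab's end is 13 mm farther front, the round cap's rim 31 mm behind; below is free table (the block's front edge is 22 mm behind this point).
- hinge_middle (a point): Point on the hinge axis of the middle cap, 79 mm behind the middle of the tab's grip and 5 mm lower; the hinge axis is parallel to the manifold's y. It sinks with its bolt.
- bolt_right (a joint): How far the right bolt (with its steel washer and cap) has sunk, m: 0 at the start; a tight bolt stays within about 1 mm of 0, the loose one goes down 5 mm when pressed down at its cap with 7 N or more, and stays down (friction about 5 N; a harder pull upward raises it again). Which of the three is loose differs each time and cannot be seen before tapping.
- cap_right (a joint): Opening of the right bolt's hinged cap, rad: 0 shut, up to 1.57 upright. A light spring (0.02 to 0.05 N m) shuts it when let go. The hinge is at its back, so its front tab swings up and back.
- top_right (a point): Centre of the flat top of the right bolt's round blue cap (42 mm diameter, top 60 mm above the table when shut and not sunk), on the bolt's axis: the place to tap.
- tab_right (a point): Middle of the grip of the right cap's front tab: a blue bar 12 mm wide (y), 10 mm high, which sticks out to the front from the round cap; 51 mm above the table when shut and not sunk. The tab's end is 13 mm farther front, the round cap's rim 31 mm behind; below is free table (the block's front edge is 22 mm behind this point).
- hinge_right (a point): Point on the hinge axis of the right cap, 79 mm behind the middle of the tab's grip and 5 mm lower; the hinge axis is parallel to the manifold's y. It sinks with its bolt.
- hex_key: Steel hex key lying flat, 28 x 72 x 5 mm, in front of the manifold; leave it alone. Origin at the underside.
- spare_objective: Spare microscope objective standing upright, 34 x 34 x 54 mm, to the right of the manifold; leave it alone. Origin at the underside.
- filter_cube: Black fluorescence filter cube, 37 x 34 x 39 mm, behind the manifold; leave it alone. Origin at the underside.

How it is judged:
By the outcome, as a careful person would: the job done as asked, in the order asked, and still so for the second after the job is handed in, while the arm keeps its last pose, push and grip.
It also fails if it takes over 58 s, if anything falls off the work surface, if the arm or the gripper's body presses on something with over 40 N, if the wrist force passes 120 N, or if a joint passes its speed limit or range.

## Robot

A 7-joint arm with a two-finger parallel gripper is mounted at the origin on a cart in front of the work surface, level with it; the furniture and walls round the work are solid. World frame = base frame: x ahead of the robot, y to its left, z up, the work surface at z = 0. Lengths are in m, angles in rad, forces in N, time in s.
With the tool pointing down it reaches from about 0.425 to 0.825 m from the base axis. Payload 3.6 kg.
Tool frame: the origin (TCP) lies at the very end of the fingers, on their centre line; the grasp point (between the pads) lies 19 mm behind it (bot.grasp_offset is the distance from the TCP to the grasp point, in m); z points along the fingers, y is the line along which they close (so a half turn about z gives the same grasp; the last joint's range is limited). The gripper opens to 93 mm and grips with 3 to 60 N. Pads are 15 mm wide; open, the fingers measure 128 mm over their backs; the gripper's body (75 mm by 188 mm) begins 65 mm behind the grasp point.
Start: joints at [-1.206, 0.615, -0.013, 1.423, 0.008, 1.103, -0.04], TCP at [0.248, 0.601, 0.18] pointing down, gripper open.
Joint ranges: [-3.12, 3.12], [-0.3, 2.06], [-1.34, 1.32], [0.26, 2.42], [-1.36, 4.5], [0.01, 1.98], [-2.84, 2.84]. Speed limits (rad/s): [2.79, 2.79, 3.14, 3.14, 3.14, 3.14, 3.14].

## Interface

Orientations are given as a unit quaternion [x, y, z, w].
In Python, from cell import telemetry, capture, bot gives the robot as it stands.
- The arm moves only by the tool step_arm, never from a script. Its argument "moves" is a list of rows, each a list of 4 numbers: the shift along the tool's x, y, z in m, then the turn about the tool's z in degrees. A call has 1 to 20 rows; each row is the pose to reach, as a shift and turn from the pose commanded when the call began, along the tool's axes at that moment; what a row does not reach only later rows make up. A row lasts 1/8 s, in which the tool goes at most 62.5 mm and 10.7 degrees, less where a joint would pass 70% of its speed; a pose out of reach is approached as far as the arm can. A call with a gripper value outside its range is refused whole. "grip" is the opening in per cent of the stroke, from 0 (shut) to 100 (fully open), set as the call begins (left out, the last holds). The fingers move at their own pace and stop on an object; "grip_force" is the grip in N (left out, the last holds). Time passes only in rows, so rows that repeat a pose let the fingers close. It gives the time, the measured TCP pose, the force, the opening and the grip force at its end, in the units of the state.
- telemetry.observe(): the state, without advancing time (a new reading comes with each control period).
- capture(name): name is "side" or "top"; returns a dict with "pixels" (400x640x3 uint8, red, green, blue), "camera_matrix" (3x3 intrinsics, pixels), "eye" and "orientation" of the camera in the world. Camera axes: x right, y down, z forward; pixel columns grow to the right and rows downward; lengths in m; the calibration is good to about 2 mm. A picture is of the moment at which its call begins. There is no depth.
- bot.finish_job(): hands the job in; it is judged then, once.
The state is a dict: "time_s": time; "qpos": joint angles; "dq": joint speeds; "effort": joint torques, N m; "position": TCP position; "orientation": TCP orientation; "contact_force": force on the tool from outside, world axes, zero at the start; "ft_torque": the same for the moment, N m; "width": finger opening in m; "finger_force": force on a finger pad.
Only numpy, scipy, OpenCV 4.12 (cv2) and the standard library are available. Lean on these libraries where they do the work, as an engineer would, in place of code of your own. Each camera call takes 0.05 s, during which the arm holds its last target. There are 200 camera calls.

## Working session

There is one attempt and no reset: what is moved stays moved. The work goes in short steps, Python scripts to look and compute and a tool call to move; the robot and the scene stay as the last step left them, time stands still between calls to the robot, and variables do not carry over. Pictures are saved under pics/ and viewed, at most 10 in all, crops included, and the job is handed in when it is done.

Besides the shell and the picture viewer there is one more tool, called as a command line: name --pt "numbers of a row" for each row, then --argument value for the rest. step_arm: Moves the arm, as the interface text tells. Its arguments: {"type":"object","properties":{"moves":{"type":"array"},"grip":{"type":"number"},"grip_force":{"type":"number"}},"required":["moves"]}

```bash
mkdir -p pics; ls
python3 - <<'E'
from cell import telemetry, capture, bot
import cv2
s=telemetry.observe();print(s)
for n in("side","top"):
    c=capture(n);cv2.imwrite(f"pics/{n}0.png",c["pixels"][:,:,::-1]);print(n,c["camera_matrix"],c["eye"],c["orientation"])
E
```

```text
pics
{'time_s': 0.0, 'qpos': array([-1.20548079,  0.6159107 , -0.01263993,  1.42486869,  0.00810269,
        1.10342225, -0.0404104 ]), 'dq': array([ 0.00012701,  0.00053047, -0.00016706, -0.00182979,  0.00022461,
        0.00085487,  0.00011822]), 'effort': array([ 1.79307954e-04, -4.58938444e+01,  2.09263070e-01, -1.65745461e+01,
       -6.09345990e-02,  2.05967494e-02,  2.56910680e-04]), 'position': array([0.24785582, 0.59992822, 0.17889679]), 'orientation': array([ 1.94619406e-01,  9.80877999e-01, -1.25745712e-03, -2.36371060e-04]), 'contact_force': array([-0.47308159, -0.79322747, -0.11800029]), 'ft_torque': array([ 0.00313474, -0.02015016, -0.00358897]), 'finger_force': 0.0, 'width': 0.09322739401228793}
side [[380.33738919   0.         319.59381158]
 [  0.         380.33738919 197.50285204]
 [  0.           0.           1.        ]] [ 0.34736699 -0.7240374   0.61076997] [ 0.88849948 -0.15512936  0.06202659 -0.42738304]
top [[487.82769596   0.         316.1862232 ]
 [  0.         487.82769596 199.50677336]
 [  0.           0.           1.        ]] [ 0.49960476 -0.09856221  0.99882692] [-0.7019067   0.71179928 -0.01474377  0.02124584]
```

View pics/top0.png

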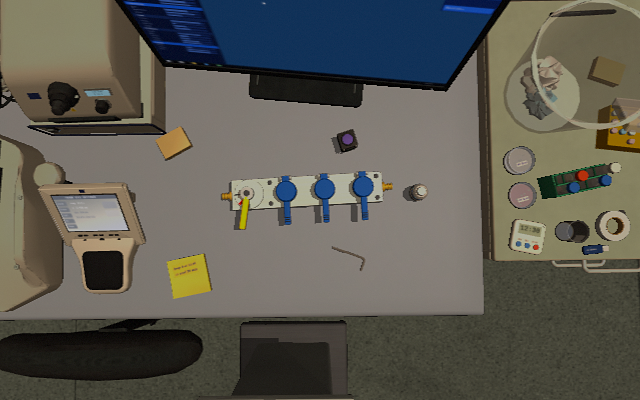

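View pics/side0.png

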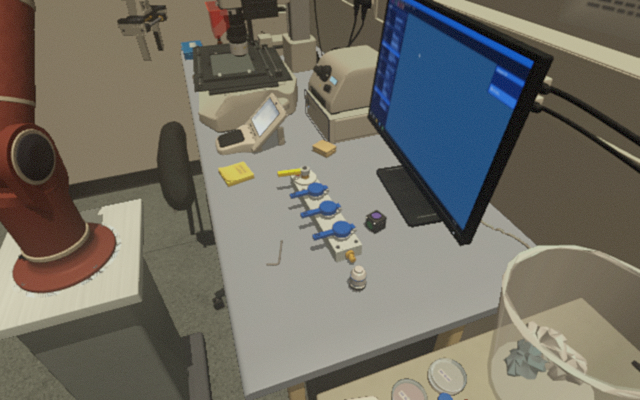

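The top view shows the blue caps at about (286,190), (325,188) and (363,186), with their tabs pointing down (towards the robot). The yellow lever is at (243,213), with its axis at about (246,194). The hex key is at (350,258), the objective at (418,192) and the filter cube at (347,140). The side view agrees.

```bash
cat > h.py <<'E'
import numpy as np, cv2
from cell import telemetry, capture, bot
from scipy.spatial.transform import Rotation as R
def ray(c,uv,z):
    d=R.from_quat(c["orientation"]).as_matrix()@np.linalg.solve(c["camera_matrix"],[uv[0],uv[1],1.])
    e=np.array(c["eye"]);return e+d*(z-e[2])/d[2]
def proj(c,p):
    q=c["camera_matrix"]@(R.from_quat(c["orientation"]).as_matrix().T@(np.array(p)-c["eye"]));return q[:2]/q[2]
def blobs(m,amin):
    n,l,s,ce=cv2.connectedComponentsWithStats(m.astype(np.uint8))
    return [(s[i,4],ce[i],l==i) for i in range(1,n) if s[i,4]>=amin]
def hsv(c): return cv2.cvtColor(c["pixels"],cv2.COLOR_RGB2HSV)
def blue(c):
    h=hsv(c);return cv2.inRange(h,(100,140,90),(118,255,255))
def yellow(c):
    h=hsv(c);return cv2.inRange(h,(22,190,100),(34,255,255))
E
python3 - <<'E'
from h import *
from cell import capture
for n,box in(("top",(220,380,165,235)),("side",(270,370,160,250))):
    c=capture(n);x0,x1,y0,y1=box
    w=np.zeros((400,640),np.uint8);w[y0:y1,x0:x1]=1
    b=blue(c)*w
    o=cv2.morphologyEx(b,cv2.MORPH_OPEN,cv2.getStructuringElement(cv2.MORPH_ELLIPSE,(11,11) if n=="top" else (9,9)))
    print(n)
    for a,ce,m in blobs(o,60): print(" cap",a,ce.round(1),ray(c,ce,.058).round(4))
    for a,ce,m in blobs(b,60):
        v,u=np.nonzero(m);print("  blob",a,u.min(),u.max(),v.min(),v.max())
        if n=="top":
            k=v.max(); s=v>=k-8; print("   tab end pt",ray(c,(u[s].mean(),v[s].mean()),.056).round(4),"tip",ray(c,(u[s].mean(),k+.5),.056).round(4))
    for a,ce,m in blobs(yellow(c)*w,20):
        v,u=np.nonzero(m);print(" yel",a,ce.round(1),u.min(),u.max(),v.min(),v.max())
        if n=="top":
            P=np.array([ray(c,p,.066) for p in zip(u,v)])[:,:2];vx=cv2.fitLine(P.astype(np.float32),cv2.DIST_L2,0,.001,.001).ravel();print(vx,P.mean(0),np.degrees(np.arctan2(vx[1],vx[0])))
    p=c["pixels"][y0:y1,x0:x1,::-1];cv2.imwrite(f"pics/{n}c.png",cv2.resize(p,None,fx=5,fy=5,interpolation=cv2.INTER_CUBIC))
E
```

```text
top
 cap 289 [362.9 186. ] [ 0.5724 -0.1808  0.058 ]
 cap 295 [324.1 188.1] [ 0.5695 -0.1059  0.058 ]
 cap 301 [285.5 190.6] [ 0.5658 -0.0311  0.058 ]
  blob 330 354 372 171 195
   tab end pt [ 0.5641 -0.1811  0.056 ] tip [ 0.5542 -0.1809  0.056 ]
  blob 335 315 334 174 197
   tab end pt [ 0.5612 -0.106   0.056 ] tip [ 0.5514 -0.1059  0.056 ]
  blob 340 276 296 176 200
   tab end pt [ 0.5569 -0.031   0.056 ] tip [ 0.5466 -0.0309  0.056 ]
  blob 77 361 366 197 211
   tab end pt [ 0.5319 -0.1824  0.056 ] tip [ 0.5232 -0.1822  0.056 ]
  blob 84 323 328 199 214
   tab end pt [ 0.527  -0.1077  0.056 ] tip [ 0.5184 -0.1076  0.056 ]
  blob 84 284 289 202 216
   tab end pt [ 0.5247 -0.0331  0.056 ] tip [ 0.5156 -0.033   0.056 ]
 yel 185 [243.7 213.4] 239 248 197 228
[ 0.9894706  -0.14473382  0.52255726  0.0488225 ] [0.52255726 0.0488225 ] -8.321866
side
 cap 82 [315.1 187.4] [ 0.5641 -0.0313  0.058 ]
 cap 112 [327.5 206.2] [ 0.5677 -0.1074  0.058 ]
 cap 156 [341.9 227.4] [ 0.5724 -0.183   0.058 ]
  blob 116 309 326 183 192
  blob 176 307 338 201 213
  blob 218 320 353 222 235
```

View pics/topc.png

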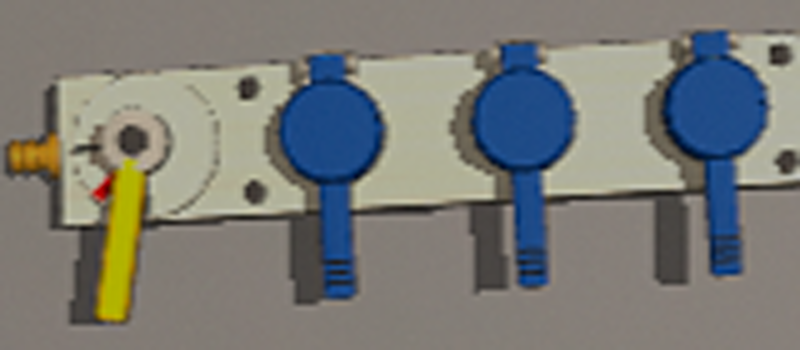

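The crop shows the lever about 10° past closed, with the red mark to its lower left. It also shows the cap discs and tab ends where I measured them. Next I work out the manifold pose and the moves.

```bash
cat >> h.py <<'E'
YAW=np.radians(2.4)
MX=np.array([np.cos(YAW),np.sin(YAW),0]);MY=np.array([-np.sin(YAW),np.cos(YAW),0]);MID=np.array([.569,-.1063,0])
def M(x,y,z): return MID+x*MX+y*MY+[0,0,z]
def rel(target,s=None):
    "shift in tool axes from present pose to target TCP"
    s=s or telemetry.observe();return R.from_quat(s["orientation"]).inv().apply(np.array(target)-s["position"])
def yaw(s=None):
    s=s or telemetry.observe();x=R.from_quat(s["orientation"]).apply([1,0,0]);return np.degrees(np.arctan2(x[1],x[0]))
E
python3 - <<'E'
from h import *
s=telemetry.observe();t=capture("top");d=capture("side")
ax=M(0,.15,.059);print("axis",ax,"proj top",proj(t,ax+[0,0,.01]),"tab tip mid",proj(t,M(-.065,0,.056)))
l=np.radians(8.3);g=ax+.052*np.array([-np.cos(l),np.sin(l),0]);print("grip",g,proj(t,g))
print("rel",rel(g-[0,0,.019],s).round(4),"yaw",yaw(s))
def tri(a,b):
    ds=[];es=[]
    for c,uv in((t,a),(d,b)):
        v=R.from_quat(c["orientation"]).as_matrix()@np.linalg.solve(c["camera_matrix"],[*uv,1.]);ds.append(v/np.linalg.norm(v));es.append(np.array(c["eye"]))
    A=sum(np.eye(3)-v[:,None]*v for v in ds);return np.linalg.solve(A,sum((np.eye(3)-v[:,None]*v)@e for v,e in zip(ds,es)))
print("device",tri((130,185),(281,98)),tri((40,187),(262,80)))
E
```

```text
axis [0.56271865 0.04356842 0.059     ] proj top [246.07457967 192.31454155] tab tip mid [326.23555342 221.94487674]
grip [0.51126331 0.05107495 0.059     ] [243.15207035 219.34288412]
rel [-0.453  -0.4068  0.14  ] yaw 157.55522694781362
device [0.56408436 0.22456434 0.17932481] [0.5549225  0.38269285 0.17292055]
```

step_arm --pt "0 0 -0.05 0" --pt "-0.03 -0.027 -0.08 0" --pt "-0.06 -0.054 -0.08 0" --pt "-0.1 -0.09 -0.08 -2" --pt "-0.14 -0.126 -0.08 -4" --pt "-0.18 -0.162 -0.08 -6" --pt "-0.22 -0.198 -0.08 -8" --pt "-0.26 -0.234 -0.08 -10" --pt "-0.3 -0.27 -0.08 -12" --pt "-0.34 -0.306 -0.08 -14.2" --pt "-0.38 -0.342 -0.06 -14.2" --pt "-0.415 -0.373 -0.02 -14.2" --pt "-0.44 -0.395 0.02 -14.2" --pt "-0.453 -0.407 0.06 -14.2" --pt "-0.453 -0.407 0.06 -14.2" --pt "-0.453 -0.407 0.06 -14.2" --grip 40 --grip_force 15

```text
time_s: 2.3
position: [0.5121, 0.0529, 0.1213]
orientation: [0.071, 0.997, 0.001, 0.001]
contact_force: [-0.2, -0.0, 0.6]
width: 0.037
finger_force: 0.0
```

Run:
```python
from h import *
s=telemetry.observe();print(s["time_s"],s["position"],yaw(s),s["width"],s["contact_force"])
ax=M(0,.15,.059);l=np.radians(8.3);g=ax+.052*np.array([-np.cos(l),np.sin(l),0]);print(rel(g-[0,0,.019],s))
```

```text
2.3 [0.51214487 0.05291221 0.12129316] 171.83055785565398 0.03698795968144905 [-0.17806151 -0.0236916   0.64373471]
[ 0.0007385  -0.00205039  0.08128948]
```

step_arm --pt "0 -0.002 0.025 0" --pt "0 -0.002 0.05 0" --pt "0 -0.002 0.072 0" --pt "0 -0.002 0.08 0" --pt "0 -0.002 0.08 0" --pt "0 -0.002 0.08 0"

```text
time_s: 3.05
position: [0.5122, 0.0501, 0.0413]
orientation: [0.072, 0.997, 0.0, 0.001]
contact_force: [-0.2, 0.1, 0.0]
width: 0.0374
finger_force: 0.0
```

step_arm --pt "0 0 0 0" --pt "0 0 0 0" --pt "0 0 0 0" --pt "0 0 0 0" --pt "0 0 0 0" --grip 0

```text
time_s: 3.68
position: [0.5112, 0.0496, 0.04]
orientation: [0.072, 0.997, -0.0, -0.0]
contact_force: [-0.1, 0.2, 0.8]
width: 0.0006
finger_force: 0.0
```

Run:
```python
from h import *
s=telemetry.observe();print(s["time_s"],s["position"],yaw(s),s["width"],s["contact_force"],s["finger_force"])
ax=M(0,.15,.059);p=s["position"];v=p-ax;print("r",np.hypot(*v[:2]),"valve deg",np.degrees(np.arctan2(v[1],-v[0]))+2.4)
```

```text
3.675 [0.51115272 0.04960716 0.04001804] 171.75208011600844 0.0005556554247726211 [-0.14485177  0.15385381  0.78005418] 0.0
r 0.05191832098265687 valve deg 9.079323117344158
```

The fingers closed on nothing, so I take a look.

Run:
```python
from h import *
a=capture("top")["pixels"][170:240,220:310];b=capture("side")["pixels"][120:210,250:350]
f=lambda p:cv2.resize(p,(400,400*p.shape[0]//p.shape[1]),interpolation=cv2.INTER_CUBIC)
a=f(a);b=f(b);h=max(len(a),len(b));o=np.zeros((h,800,3),np.uint8);o[:len(a),:400]=a;o[:len(b),400:]=b
cv2.imwrite("pics/l1.png",o[:,:,::-1])
```

```text
(no output)
```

View pics/l1.png

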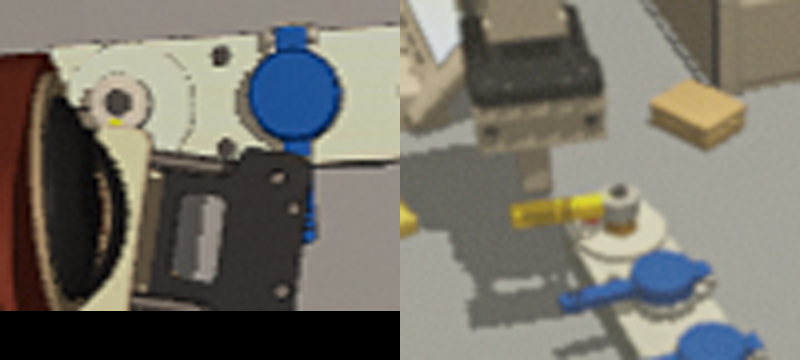

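The side view shows the fingertips ending at about (284,168), beyond or above the lever, which is still near (290,172). I compare this with the projected TCP.

Run:
```python
from h import *
s=telemetry.observe();d=capture("side");t=capture("top");p=s["position"]
print(s["time_s"],p,s["width"],R.from_quat(s["orientation"]).as_matrix().round(3).tolist())
print("tcp side",proj(d,p),"tcp+19",proj(d,p+[0,0,.019]),"top",proj(t,p))
print("lever grip",proj(d,[.511,.051,.066]),"axis",proj(d,M(0,.15,.07)),"tip",proj(d,[.4935,.0537,.066]))
w=np.zeros((400,640),np.uint8);w[160:190,260:330]=1
for a,ce,m in blobs(yellow(d)*w,5):v,u=np.nonzero(m);print(a,ce,u.min(),u.max(),v.min(),v.max())
```

```text
3.775 [0.51114045 0.04957524 0.04000202] 0.0003645069712332487 [[-0.99, 0.143, -0.0], [0.143, 0.99, -0.0], [0.0, -0.0, -1.0]]
tcp side [285.54179985 179.56044914] tcp+19 [284.94977849 173.46569783] top [245.45031866 219.49341809]
lever grip [284.52594381 170.89030557] axis [304.98039942 166.94543456] tip [277.49278588 171.7506342 ]
12 [295.5 170.5] 293 298 170 171
```

Run:
```python
from h import *
b=capture("side")["pixels"][145:190,262:322]
cv2.imwrite("pics/l2.png",cv2.resize(b,None,fx=12,fy=12,interpolation=cv2.INTER_NEAREST)[:,:,::-1])
```

```text
(no output)
```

View pics/l2.png

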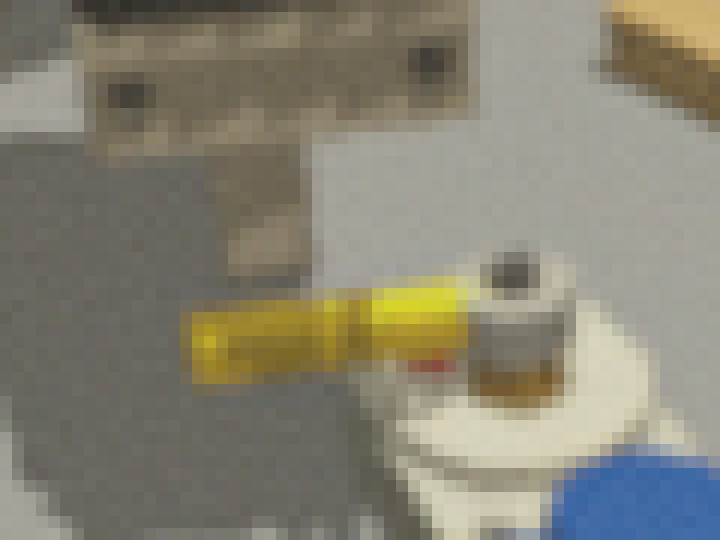

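The fingertips end at (284,168), with shaded table showing between them and the lever. The reported TCP should appear at row 179.6. I check the same thing in the start picture.

Run:
```python
from h import *
d=capture("side");p=np.array([.24786,.59993,.1789]);y=np.array([.382,.924,0])
print(bot.grasp_offset,[a for a in dir(bot) if a[0]!='_'])
for k in(-.055,0,.055):
  for z in (0,.036): print(k,z,proj(d,p+k*y+[0,0,z]))
b=cv2.imread("pics/side0.png")[0:80,100:190];t=cv2.imread("pics/side0.png")
cv2.imwrite("pics/l3.png",cv2.resize(b,None,fx=6,fy=6,interpolation=cv2.INTER_NEAREST))
q=[.511,.0496]
for yy in(.05,.07,.09,.11):print(yy,proj(d,[.511,yy,.04]))
```

```text
0.0188 ['Unreachable', 'finish_job', 'grasp_offset']
-0.055 0 [151.71125472  74.25650971]
-0.055 0.036 [148.18448018  62.68028456]
0 0 [158.52957592  67.85563595]
0 0.036 [155.25574689  56.57013437]
0.055 0 [164.88896478  61.88559669]
0.055 0.036 [161.84243911  50.878696  ]
0.05 [285.44501977 179.48089011]
0.07 [283.42072577 175.22357464]
0.09 [281.4563584  171.09229155]
0.11 [279.54929541 167.08152592]
```

View pics/l3.png

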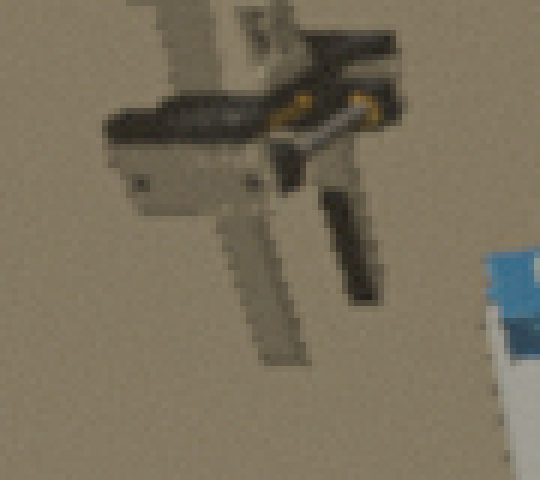

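In both pictures the fingertips end about 37 mm higher than the reported TCP. That fits the fingers closing above the lever without any contact. I open, descend in small checked steps and test by contact.

step_arm --pt "0 0.001 0 0" --pt "0 0.001 0 0" --pt "0 0.001 0 0" --pt "0 0.001 0.005 0" --pt "0 0.001 0.01 0" --pt "0 0.001 0.014 0" --pt "0 0.001 0.014 0" --grip 40

```text
time_s: 4.85
position: [0.5109, 0.0505, 0.0255]
orientation: [0.072, 0.997, -0.0, -0.001]
contact_force: [0.2, -0.4, -0.0]
width: 0.0372
finger_force: 0.0
```

step_arm --pt "0 0 0.005 0" --pt "0 0 0.01 0" --pt "0 0 0.01 0"

```text
time_s: 5.22
position: [0.5109, 0.0506, 0.0156]
orientation: [0.072, 0.997, -0.0, -0.001]
contact_force: [0.4, -0.6, -0.2]
width: 0.037
finger_force: 0.0
```

step_arm --pt "0 0 0.003 0" --pt "0 0 0.006 0" --pt "0 0 0.006 0"

```text
time_s: 5.6
position: [0.5111, 0.0506, 0.0098]
orientation: [0.072, 0.997, -0.0, -0.0]
contact_force: [-0.5, -0.1, 0.0]
width: 0.0371
finger_force: 0.0
```

step_arm --pt "0 0 0 0" --pt "0 0 0 0" --pt "0 0 0 0" --pt "0 0 0 0" --pt "0 0 0 0" --grip 0

```text
time_s: 6.22
position: [0.5114, 0.051, 0.0101]
orientation: [0.072, 0.997, 0.0, 0.0]
contact_force: [-0.4, 1.1, 0.5]
width: 0.0118
finger_force: 15.0
```

The fingers now hold the lever at 11.8 mm width. That confirms the reported z is about 36 mm too low, while x and y agree. Next I turn the lever by 34.4° along its arc.

step_arm --pt "-0.0001 0.0031 0 3.4" --pt "-0.0004 0.0063 0 7" --pt "-0.0009 0.0095 0 10.5" --pt "-0.0015 0.0126 0 14" --pt "-0.0024 0.0156 0 17.5" --pt "-0.0035 0.0186 0 21" --pt "-0.0047 0.0216 0 24.5" --pt "-0.0061 0.0244 0 28" --pt "-0.0077 0.0272 0 31.5" --pt "-0.0091 0.0294 0 34.4" --pt "-0.0091 0.0294 0 34.4" --pt "-0.0091 0.0294 0 34.4"

```text
time_s: 7.72
position: [0.5244, 0.0789, 0.0101]
orientation: [0.363, 0.932, 0.0, -0.0]
contact_force: [-0.6, 2.9, 1.4]
width: 0.0118
finger_force: 15.0
```

Run:
```python
from h import *
s=telemetry.observe();print(s["time_s"],s["position"],yaw(s),s["width"],s["contact_force"],s["ft_torque"])
v=s["position"]-M(0,.15,.059);print("r",np.hypot(*v[:2]),"valve deg",np.degrees(np.arctan2(v[1],-v[0]))+2.4, "by yaw",180-yaw(s)+2.4)
```

```text
7.725 [0.52439759 0.07889645 0.01012136] 137.39397945745213 0.011834041650017519 [-0.56993105  2.91083699  1.41828126] [ 0.35324007  0.16773622 -0.07142226]
r 0.05212075514342896 valve deg 45.07283299373098 by yaw 45.006020542547866
```

step_arm --pt "0 0 0 0" --pt "0 0 0 0" --pt "0 0 0 0" --pt "0 0 -0.02 0" --pt "0 0 -0.05 0" --pt "0 0 -0.08 0" --pt "0 0 -0.08 0" --grip 30

```text
time_s: 8.6
position: [0.5263, 0.0783, 0.092]
orientation: [0.364, 0.932, 0.001, 0.002]
contact_force: [-0.9, -0.7, -0.2]
width: 0.0279
finger_force: 0.0
```

Run:
```python
from h import *
s=telemetry.observe();print(s["time_s"],s["position"],s["contact_force"])
t=M(0,.075,0);t[2]=s["position"][2];print("rel left",rel(t,s),"yaw",yaw(s))
c=capture("side");print(proj(c,s["position"]))
```

```text
8.6 [0.52634747 0.07834984 0.09199607] [-0.89813722 -0.65019111 -0.20947987]
rel left [-0.10340002 -0.05391777  0.00012184] yaw 137.3446732655327
[286.74906566 155.41642923]
```

step_arm --pt "-0.02 -0.01 0 -9" --pt "-0.042 -0.022 0 -18" --pt "-0.063 -0.033 0 -27" --pt "-0.084 -0.044 0 -36" --pt "-0.1034 -0.0539 0 -45" --pt "-0.1034 -0.0539 0 -45" --pt "-0.1034 -0.0539 0 -45" --grip 0

```text
time_s: 9.52
position: [0.563, -0.0299, 0.089]
orientation: [-0.02, 1.0, 0.001, -0.001]
contact_force: [-0.0, 0.3, 0.0]
width: 0.0005
finger_force: 0.0
```

Run:
```python
from h import *
s=telemetry.observe();print(s["time_s"],s["position"],yaw(s),s["width"],s["contact_force"])
t=M(0,.075,0);t[2]=s["position"][2];print("rel left",rel(t,s))
b=capture("side")["pixels"][130:250,250:380];a=capture("top")["pixels"][165:240,220:320]
f=lambda p:cv2.resize(p,(400,400*p.shape[0]//p.shape[1]),interpolation=cv2.INTER_CUBIC)
a=f(a);b=f(b);o=np.zeros((max(len(a),len(b)),800,3),np.uint8);o[:len(a),:400]=a;o[:len(b),400:]=b
cv2.imwrite("pics/l4.png",o[:,:,::-1])
```

```text
9.525 [ 0.56301001 -0.02992285  0.08904619] -177.7189777296268 0.000525150844601957 [-0.01037836  0.27760848  0.04743595]
rel left [-2.78961971e-03 -1.55518477e-03 -8.82687145e-06]
```

View pics/l4.png

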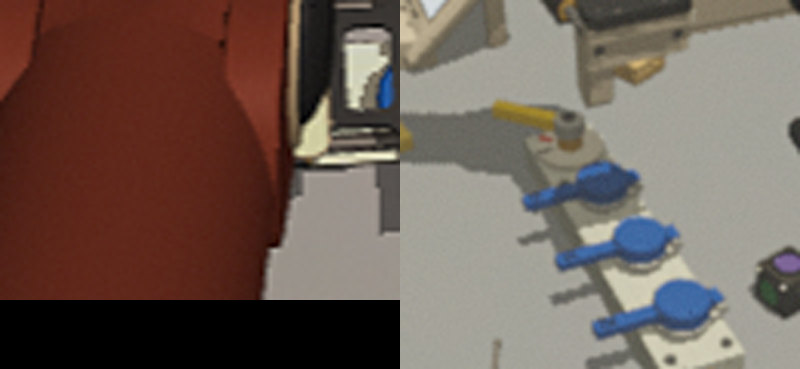

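The lever has swung towards the red mark, and the fingertips hang above the left cap at about (315,164), near z = 0.125 true. Now I tap the left bolt.

step_arm --pt "-0.0028 -0.0016 0.02 0" --pt "-0.0028 -0.0016 0.04 0" --pt "-0.0028 -0.0016 0.054 0" --pt "-0.0028 -0.0016 0.057 0" --pt "-0.0028 -0.0016 0.06 0" --pt "-0.0028 -0.0016 0.06 0"

```text
time_s: 10.38
position: [0.5673, -0.0327, 0.0304]
orientation: [-0.021, 1.0, -0.0, 0.0]
contact_force: [0.3, -1.1, -0.0]
width: 0.0008
finger_force: 0.0
```

step_arm --pt "0 0 0.002 0" --pt "0 0 0.004 0" --pt "0 0 0.004 0"

```text
time_s: 10.75
position: [0.5668, -0.0328, 0.026]
orientation: [-0.021, 1.0, 0.0, -0.0]
contact_force: [0.5, -0.4, 0.6]
width: 0.0001
finger_force: 0.0
```

step_arm --pt "0 0 0.001 0" --pt "0 0 0.002 0" --pt "0 0 0.002 0"

```text
time_s: 11.12
position: [0.5669, -0.0328, 0.0239]
orientation: [-0.021, 1.0, -0.0, -0.0]
contact_force: [0.9, 0.6, -0.8]
width: 0.0005
finger_force: 0.0
```

step_arm --pt "0 0 0.001 0" --pt "0 0 0.002 0" --pt "0 0 0.002 0"

```text
time_s: 11.5
position: [0.5668, -0.0328, 0.0219]
orientation: [-0.021, 1.0, -0.0, -0.0]
contact_force: [-0.2, 0.9, -0.2]
width: 0.0006
finger_force: 0.0
```

step_arm --pt "0 0 0.001 0" --pt "0 0 0.002 0" --pt "0 0 0.002 0"

```text
time_s: 11.88
position: [0.567, -0.0328, 0.0213]
orientation: [-0.021, 1.0, 0.0, 0.0]
contact_force: [-2.4, 0.6, 8.2]
width: 0.0001
finger_force: 4.1
```

step_arm --pt "0 0 0.001 0" --pt "0 0 0.002 0" --pt "0 0 0.002 0" --pt "0 0 0.002 0"

```text
time_s: 12.38
position: [0.567, -0.0328, 0.0209]
orientation: [-0.02, 1.0, 0.0, 0.0]
contact_force: [-5.2, -0.8, 17.7]
width: 0.0002
finger_force: 9.0
```

Left is tight: 17.7 N without sinking. Next is the middle bolt.

step_arm --pt "0 0 -0.01 0" --pt "0 0 -0.02 0" --pt "0 -0.025 -0.02 0" --pt "0 -0.055 -0.02 0" --pt "0 -0.075 -0.02 0" --pt "0 -0.075 -0.015 0" --pt "0 -0.075 -0.008 0" --pt "0 -0.075 -0.004 0" --pt "0 -0.075 -0.002 0" --pt "0 -0.075 -0.001 0" --pt "0 -0.075 -0.001 0"

```text
time_s: 13.75
position: [0.5701, -0.1064, 0.0192]
orientation: [-0.021, 1.0, 0.001, 0.0]
contact_force: [-0.8, 2.5, 2.8]
width: 0.0001
finger_force: 1.3
```

step_arm --pt "0 0 0.001 0" --pt "0 0 0.001 0" --pt "0 0 0.001 0"

```text
time_s: 14.12
position: [0.5705, -0.1076, 0.0182]
orientation: [-0.021, 1.0, 0.0, 0.001]
contact_force: [-1.4, 2.7, 4.8]
width: 0.0004
finger_force: 2.3
```

Already 3 mm below the left cap's contact height at only 4.8 N, so this looks like the loose one. I press further.

step_arm --pt "0 0 0.001 0" --pt "0 0 0.002 0" --pt "0 0 0.003 0" --pt "0 0 0.003 0"

```text
time_s: 14.62
position: [0.5705, -0.1076, 0.0162]
orientation: [-0.021, 1.0, 0.0, 0.001]
contact_force: [-2.3, 3.0, 10.0]
width: 0.0005
finger_force: 5.3
```

step_arm --pt "0 0 0.001 0" --pt "0 0 0.002 0" --pt "0 0 0.002 0"

```text
time_s: 15.0
position: [0.5705, -0.1077, 0.0157]
orientation: [-0.02, 1.0, 0.0, 0.001]
contact_force: [-5.6, 4.0, 19.7]
width: 0.0002
finger_force: 9.7
```

The middle bolt sank 5.2 mm, so it is the loose one. I go up and out to above its tab.

step_arm --pt "0 0 -0.01 0" --pt "0 0 -0.04 0" --pt "0 0 -0.055 0" --pt "0.02 0.001 -0.055 0" --pt "0.04 0.001 -0.055 0" --pt "0.052 0.001 -0.055 0" --pt "0.052 0.001 -0.055 0" --pt "0.052 0.001 -0.055 0" --grip 32 --grip_force 12

```text
time_s: 16.0
position: [0.519, -0.109, 0.0681]
orientation: [-0.021, 1.0, -0.0, 0.001]
contact_force: [0.1, -0.8, 0.1]
width: 0.0295
finger_force: 0.0
```

Run:
```python
from h import *
s=telemetry.observe();print(s["time_s"],s["position"],yaw(s),s["width"],s["contact_force"])
t=M(-.052,0,-.0085);print("rel tab",rel(t,s))
c=capture("side");print(proj(c,M(-.052,0,.051)),proj(c,M(-.065,0,.051)))
t=capture("top");w=np.zeros((400,640),np.uint8);w[165:240,225:260]=1
for a,ce,m in blobs(yellow(t)*w,15):
    v,u=np.nonzero(m);P=np.array([ray(t,p,.066) for p in zip(u,v)])[:,:2];x=cv2.fitLine(P.astype(np.float32),cv2.DIST_L2,0,.001,.001).ravel();print("lever",a,ce,np.degrees(np.arctan2(x[1],x[0]))*-1+2.4)
b=c["pixels"][150:250,260:390]
cv2.imwrite("pics/l5.png",cv2.resize(b,None,fx=6,fy=6,interpolation=cv2.INTER_CUBIC)[:,:,::-1])
```

```text
16.0 [ 0.51900519 -0.10897634  0.06805497] -177.64045132127637 0.029521084745562504 [ 0.07731514 -0.81843821  0.05888391]
rel tab [0.00202378 0.00060263 0.07655255]
[306.31906585 214.12613929] [300.81908002 215.64279659]
lever 162 [233.57407407 207.38888889] 43.63427
```

View pics/l5.png

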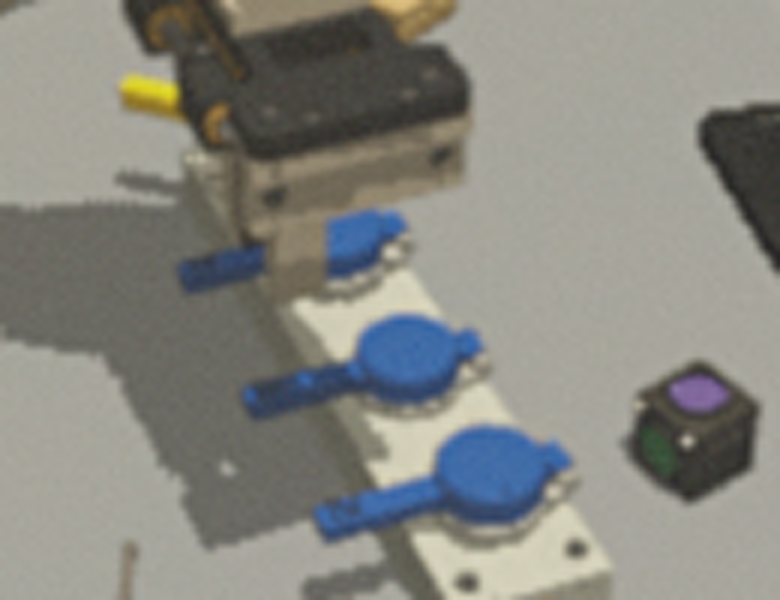

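The lever measures about 44–45°, on the mark. The middle tab's end is at about (301,216), as predicted, and the fingers are above it. Now I descend and grip.

step_arm --pt "0.002 0.001 0.02 0" --pt "0.002 0.001 0.04 0" --pt "0.002 0.001 0.055 0" --pt "0.002 0.001 0.068 0" --pt "0.002 0.001 0.076 0" --pt "0.002 0.001 0.076 0" --pt "0.002 0.001 0.076 0"

```text
time_s: 16.98
position: [0.5164, -0.1081, -0.0076]
orientation: [-0.021, 1.0, -0.0, 0.0]
contact_force: [0.7, -0.1, -0.2]
width: 0.03
finger_force: 0.0
```

step_arm --pt "0 0 0 0" --pt "0 0 0 0" --pt "0 0 0 0" --pt "0 0 0 0" --pt "0 0 0 0" --grip 0

```text
time_s: 17.6
position: [0.5162, -0.1081, -0.0078]
orientation: [-0.021, 1.0, -0.0, 0.0]
contact_force: [0.6, -0.3, 1.4]
width: 0.0117
finger_force: 12.0
```

Run:
```python
from h import *
s=telemetry.observe();p=s["position"];print(s["time_s"],p,yaw(s),s["width"],s["contact_force"],s["finger_force"])
d=p-MID;print("manifold xy",d@MX,d@MY)
h=np.array([.027,.041]);g=np.array([-.052,.046]);v=g-h
for a in range(0,66,5):
    r=np.radians(a);w=np.array([v[0]*np.cos(r)+v[1]*np.sin(r),-v[0]*np.sin(r)+v[1]*np.cos(r)])-v
    print(a,"tool x %.4f z %.4f"%(-w[0],-w[1]))
```

```text
17.6 [ 0.51617688 -0.10810404 -0.00779595] -177.64567815784824 0.01166982145888691 [ 0.63298832 -0.25754941  1.39281597] 12.001156657934189
manifold xy -0.05285232877001016 0.00040954775927651966
0 tool x -0.0000 z -0.0000
5 tool x -0.0007 z -0.0069
10 tool x -0.0021 z -0.0136
15 tool x -0.0040 z -0.0203
20 tool x -0.0065 z -0.0267
25 tool x -0.0095 z -0.0329
30 tool x -0.0131 z -0.0388
35 tool x -0.0172 z -0.0444
40 tool x -0.0217 z -0.0496
45 tool x -0.0267 z -0.0544
50 tool x -0.0321 z -0.0587
55 tool x -0.0378 z -0.0626
60 tool x -0.0438 z -0.0659
65 tool x -0.0501 z -0.0687
```

step_arm --pt "-0.0003 0 -0.0035 0" --pt "-0.0007 0 -0.0069 0" --pt "-0.0014 0 -0.0103 0" --pt "-0.0021 0 -0.0136 0" --pt "-0.003 0 -0.017 0" --pt "-0.004 0 -0.0203 0" --pt "-0.0052 0 -0.0235 0" --pt "-0.0065 0 -0.0267 0" --pt "-0.008 0 -0.0298 0" --pt "-0.0095 0 -0.0329 0" --pt "-0.0095 0 -0.0329 0"

```text
time_s: 18.98
position: [0.5252, -0.1076, 0.0251]
orientation: [-0.021, 1.0, -0.0, -0.0]
contact_force: [-0.8, -1.3, 0.1]
width: 0.0119
finger_force: 12.0
```

step_arm --pt "-0.0018 0 -0.003 0" --pt "-0.0036 0 -0.0059 0" --pt "-0.0056 0 -0.0088 0" --pt "-0.0077 0 -0.0115 0" --pt "-0.0099 0 -0.0142 0" --pt "-0.0122 0 -0.0167 0" --pt "-0.0147 0 -0.0192 0" --pt "-0.0172 0 -0.0215 0" --pt "-0.0172 0 -0.0215 0"

```text
time_s: 20.1
position: [0.543, -0.1068, 0.0467]
orientation: [-0.021, 1.0, -0.0, 0.0]
contact_force: [-1.7, -0.4, 0.8]
width: 0.0119
finger_force: 12.0
```

step_arm --pt "-0.0027 0 -0.0022 0" --pt "-0.0054 0 -0.0043 0" --pt "-0.0082 0 -0.0063 0" --pt "-0.0111 0 -0.0082 0" --pt "-0.0141 0 -0.0099 0" --pt "-0.0171 0 -0.0115 0" --pt "-0.0171 0 -0.0115 0" --pt "-0.0171 0 -0.0115 0" --pt "-0.0171 0 -0.0115 0"

```text
time_s: 21.22
position: [0.5602, -0.106, 0.0582]
orientation: [-0.021, 1.0, 0.0, 0.001]
contact_force: [0.1, -0.6, -0.4]
width: 0.0119
finger_force: 12.0
```

Run:
```python
from h import *
s=telemetry.observe();p=s["position"];print(s["time_s"],p,s["width"],s["contact_force"],s["finger_force"])
d=p-MID;x=d@MX;print("cap deg",np.degrees(np.arctan2(p[2]+.0385+.016-.041,.027-x))-3.6)
c=capture("side");t=capture("top")
print("expected tip side",proj(c,M(.027-.092*np.cos(np.radians(63)),0,.041+.092*np.sin(np.radians(63)))))
w=np.zeros((400,640),np.uint8);w[165:240,215:260]=1
for a,ce,m in blobs(yellow(t)*w,15): 
    v,u=np.nonzero(m);P=np.array([ray(t,q,.066) for q in zip(u,v)])[:,:2];f=cv2.fitLine(P.astype(np.float32),cv2.DIST_L2,0,.001,.001).ravel();print("lever",a,-np.degrees(np.arctan2(f[1],f[0]))+2.4)
b=c["pixels"][140:260,250:390]
cv2.imwrite("pics/l6.png",cv2.resize(b,None,fx=5,fy=5,interpolation=cv2.INTER_CUBIC)[:,:,::-1])
```

```text
21.225 [ 0.5602223  -0.10601515  0.05816367] 0.01186867572021967 [ 0.0848709  -0.57729204 -0.44617263] 12.000156193971634
cap deg 59.8821476848162
expected tip side [321.18901309 184.31450614]
lever 177 44.644794
```

View pics/l6.png

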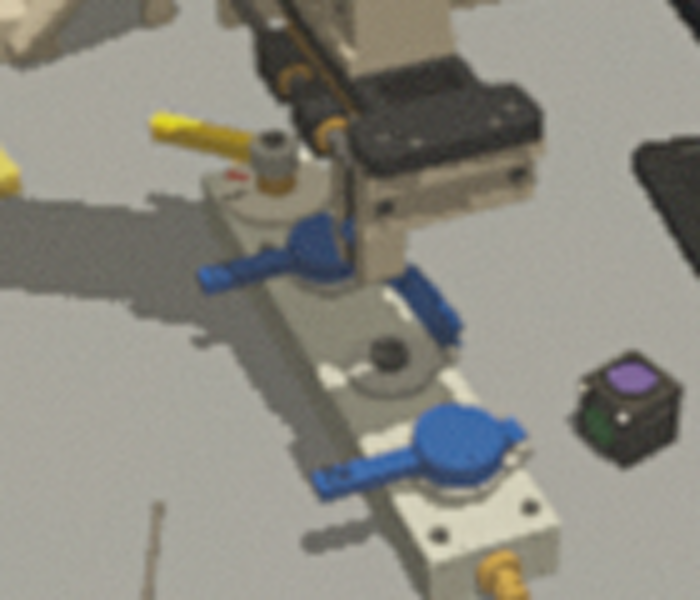

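The middle cap is open at about 60° and held in the gripper, with its bolt visible at about (328,210). The other caps are shut, the lever is at 44.6°, and the hex key and cube look undisturbed.

```bash
python3 -c "
from cell import bot
print(bot.finish_job())"
```

```text
the job is handed in; nothing more can be done
None
```

The job is handed in at about 21 s: the valve lever is at about 45°, the middle bolt was the loose one (it sank about 5 mm; left tapped tight, right not tapped), and its cap is held open at about 60° in the gripper.

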